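# Roll the bush tote to the press bay and tip the bushes into the picking corner

## Task

Push the grey tote of brass bushes along the roller track, keeping it on the rollers, until it is home against the end stop of the station bay. Then take the tote by its rim and tip it, its low corner staying down in the bay, so that all four bushes slide together into the leading corner (end-stop end) on the side where the hand press stands, ready for the press hand to pick. Finish while still holding the tote tipped like that and still, with every bush in the tote and the other things on the bench left where they lie.

Things in the scene. Friction and masses are not known exactly. Their poses are not given: they have to be found in the camera images.
- bay (a point): Station bay at the end of the track: the point at roller-top level (50 mm above the bench) under the middle of the tote when it is home. y: running direction, towards the end stop; x: across, away from the robot; z up. The end stop, a steel plate, has its face 84 mm ahead (+y), its top 28 mm above the rollers; two steel cheeks 130 mm apart, tops 22 mm above the rollers, flank the last 165 mm.
- track: Straight roller track fixed to the bench, 560 mm long: 15 free-turning steel rollers (24 mm thick, 36.5 mm pitch, 122 mm long) between two aluminium side channels 128 mm apart, whose lips stand 12 mm above the roller tops. Origin: on the bench under the track's middle. y runs along the track towards the bay, x across it, away from the robot, z up.
- bay_corner_far (a point): Where the point tote_corner_far lies when the tote is home and level in the bay: 55 mm (+x), 80 mm (+y), 12 mm (+z) from the bay point.
- bay_corner_near (a point): Where the point tote_corner_near lies when the tote is home and level in the bay: -55 mm (x), 80 mm (+y), 12 mm (+z) from the bay point.
- press_ram (a point): Small cast-iron hand press (arbor press) bolted to the bench, with a square steel ram, a lever on its side and a carbon insert on its anvil; base 220 x 100 mm, about 400 mm tall with the lever. This point: top of the carbon insert, under the ram. The press stands past the end of the track, off to the far (+x) or the near (-x) side of the bay; a bench vise stands on the other side.
- tote_center (a point): Centre (half-way up) of the open grey plastic tote on the rollers, with the bushes in it: 180 mm long (y, along the track) x 130 mm wide (x) x 75 mm high over the rim, a band 10 mm thick and 22 mm deep flush with the walls inside. Below it the body is 168 x 118 mm, walls and floor 4 mm, inside 160 x 110 mm. Empty mass 0.2 to 0.4 kg. Axes as the bay's when home.
- tote_rim (a point): Top of the tote's trailing end rim (the end away from the end stop), at its middle: 85 mm behind (-y) and 37.5 mm above the tote's centre. The rim here is a straight band 10 mm thick (along y), 22 mm deep and 110 mm long, with free space on both sides of it: a place to grip from above.
- tote_corner_far (a point): Inside corner of the tote at its leading end (+y), on the side away from the robot (+x): the vertical corner line where the two walls' inner faces meet, 8 mm above the inner floor (12 mm above the tote's underside).
- tote_corner_near (a point): The same at the leading end (+y) on the robot's side (-x) of the tote.
- bush1_center (a point): Centre of one of four alike loose oiled brass bushes in the tote: plain ring 22 mm outside, 13 mm bore, 16 mm long, 34 g, standing on its end face. It slides on the tote's floor and walls at a slope of 9 to 12 degrees (friction about 0.18).
- bush2_center (a point): Centre of one of four alike loose oiled brass bushes in the tote: plain ring 22 mm outside, 13 mm bore, 16 mm long, 34 g, standing on its end face. It slides on the tote's floor and walls at a slope of 9 to 12 degrees (friction about 0.18).
- bush3_center (a point): Centre of one of four alike loose oiled brass bushes in the tote: plain ring 22 mm outside, 13 mm bore, 16 mm long, 34 g, standing on its end face. It slides on the tote's floor and walls at a slope of 9 to 12 degrees (friction about 0.18).
- bush4_center (a point): Centre of one of four alike loose oiled brass bushes in the tote: plain ring 22 mm outside, 13 mm bore, 16 mm long, 34 g, standing on its end face. It slides on the tote's floor and walls at a slope of 9 to 12 degrees (friction about 0.18).
- caliper: Bystander on the bench: chrome vernier caliper lying flat, 240 x 58 x 8 mm. Origin at its underside. Not needed.
- shoe_plate: Bystander on the bench: brass shoe plate with two lips, 130 x 56 x 19 mm. Origin at its underside. Not needed.
- bumper: Bystander on the bench: rubber bumper, a truncated cone 56 mm wide, 34 mm high. Origin at its underside. Not needed.
- carbon_insert: Bystander on the bench: dark carbon insert, 150 x 30 x 15 mm. Origin at its underside. Not needed.
- hammer: Bystander on the bench: hammer lying flat. Origin at its underside. Not needed.
- wrench: Bystander on the bench: wrench lying flat. Origin at its underside. Not needed.
- grease_tin: Bystander on the bench: closed steel tin, 70 mm wide, 60 mm high. Origin at its underside. Not needed.

How it is judged:
On the way:
1. the tote stands level and at rest on the rollers, home in the bay against the end stop (y of tote_center in the frame of bay above -0.012 m and x of tote_center in the frame of bay between -0.015 and 0.015 m and z of tote_center in the frame of bay below 0.046 m and angle between tote_center's own z axis and vertical below 0.06 rad and linear speed of tote below 0.03 m/s), for 0.3 s.
At the end, for the whole second after the job is handed in: The fingers hold the tote (over 1.5 N) tipped by 0.2 to 1.0 rad and still (under 0.03 m/s); its inner leading corner on the press's side is within 50 mm of where it lay at home in the bay; the centres of all four bushes are within 65 mm of that corner of the tote and at rest (contact force between the fingers and tote above 1.5 N and angle between tote_center's own z axis and vertical between 0.2 and 1 rad and linear speed of each of tote, bush1, bush2, bush3, bush4 below 0.03 m/s and ((x of press_ram in the frame of bay above 0 m and distance between tote_corner_far and bay_corner_far below 0.05 m and distance between each of bush1_center, bush2_center, bush3_center, bush4_center and tote_corner_far below 0.065 m) or (x of press_ram in the frame of bay below 0 m and distance between tote_corner_near and bay_corner_near below 0.05 m and distance between each of bush1_center, bush2_center, bush3_center, bush4_center and tote_corner_near below 0.065 m))); the arm keeps its last pose, push and grip.
It fails at once if the tote is lifted off the rollers (over 20 mm) before it is in the bay (y of tote_center in the frame of bay below -0.06 m and z of tote_center in the frame of bay above 0.0575 m).
It fails at once if a bush leaves the tote (distance between any of bush1_center, bush2_center, bush3_center, bush4_center and tote_center above 0.13 m).
It fails at once if another thing on the bench is moved by more than 40 mm (distance of any of caliper, shoe_plate, bumper, carbon_insert, hammer, wrench, grease_tin from where it was at the start of the episode above 0.04 m).
It also fails if it takes over 51 s, if anything falls off the work surface, if the arm or the gripper's body presses on something with over 40 N, if the wrist force passes 120 N, or if a joint passes its speed limit or range.

## Robot

A 6-joint arm with a two-finger parallel gripper is mounted at the origin on the work surface. World frame = base frame: x ahead of the robot, y to its left, z up, the work surface at z = 0. Lengths are in m, angles in rad, forces in N, time in s.
With the tool pointing down it reaches from about 0.325 to 0.775 m from the base axis. Payload 5.5 kg.
Tool frame: the origin (TCP) lies on the centre line of the jaws, within the pads' length; the fingertips stand 11 mm ahead of it and the grasp point (between the pads) lies 8 mm behind it; z points along the fingers, y is the direction in which the jaws open and shut (so a half turn about z gives the same grasp; the last joint's range is limited). The gripper opens to 85 mm and grips with 20 to 120 N. Pads are 22 mm wide; open, the fingers measure 114 mm over their backs; the gripper's body (76 mm by 85 mm) begins 54 mm behind the grasp point. The pads swing forward as they close: fully open they stand 13 mm farther back than shut.
Start: joints at [1.142, 0.091, 1.231, -0, 1.82, -0.057], TCP at [0.218, 0.559, 0.242] pointing down, gripper open.
Joint ranges: [-2.87, 2.87], [-0.86, 2.18], [0.17, 2.46], [-1.51, 4.65], [0.06, 2.69], [-2.65, 2.65]. Speed limits (rad/s): [2.57, 2.57, 3.01, 3.14, 3.14, 3.14].

## Interface

Orientations are given as a rotation vector (axis times angle).
In Python, from plant import bot gives the robot as it stands.
- The arm moves only by the tool move_arm, never from a script. Its argument "plan" is a list of rows, each a list of 2 entries, a list of its own where there are three numbers: the shift along the world's x, y, z in mm, then the turn about the world's z in degrees. In form: [[[dx, dy, dz], turn], ...]. A call has 1 to 10 rows; each row is the pose to reach, as a shift and turn from the pose measured when the call began; what a row does not reach only later rows make up. A row lasts 1/10 s, in which the tool goes at most 50 mm and 8.59 degrees, less where a joint would pass 70% of its speed; a pose out of reach is approached as far as the arm can. A call with a gripper value outside its range is refused whole. "claw" is the closure, from 0 (fully open) to 1 (shut), set as the call begins (left out, the last holds). The fingers move at their own pace and stop on an object; "force" is the grip in N (left out, the last holds). Time passes only in rows, so rows that repeat a pose let the fingers close. It gives the time, the measured TCP pose, the force and the opening at its end, in the units of the state.
- bot.get_obs(): the state, without advancing time (a new reading comes with each control period).
- bot.grab_frame(name): name is "side" or "top"; returns the picture (480x640x3 uint8, red, green, blue); there is no depth.
- bot.get_calibration(name): a dict with "intrinsics" (3x3 intrinsics, pixels), "D" ([k1, k2, p1, p2, k3] as OpenCV has them; the pictures are not rectified), "R" (3x3) and "t" (3): a world point X has camera coordinates R X + t. Camera axes: x right, y down, z forward; pixel columns grow to the right and rows downward; lengths in m; the calibration is good to about 2 mm. A picture is of the moment at which its call begins. get_calibration takes no time and is no camera call.
- bot.sign_off(): hands the job in, once; it reports no verdict.
Trained networks look in the newest picture that a camera, given by its name, has taken for a name from the list of things; names that differ only in an ending like _2 or _b are one class to them, and where a whole thing is asked for, a point or a joint stands for the part that bears it (a point fixed in the world has none). Each returns a list of dicts, best first, with "confidence" (0 to 1); they miss things now and then, are a little off and sometimes report something else, mostly with a low value. They report only what shows in the picture. A call takes as long as a camera call.
- bot.outline_of(camera, label): "pixels" (480x640 bool, what is visible of it) and "bbox" ([left, top, width, height] in pixels, round what is visible of it).
The state is a dict: "t": time; "q": joint angles; "dq": joint speeds; "tau": joint torques, N m; "tool_pos": TCP position; "eef_rot": TCP orientation; "force": force on the tool from outside, world axes, zero at the start; "wrist_torque": the same for the moment, N m; "opening": finger opening in m.
Only numpy, scipy, OpenCV 4.12 (cv2) and the standard library are available. Lean on these libraries where they do the work, as an engineer would, in place of code of your own. Each camera call takes 0.05 s, during which the arm holds its last target.

## Working session

There is one attempt and no reset: what is moved stays moved. The work goes in short steps, Python scripts to look and compute and a tool call to move; the robot and the scene stay as the last step left them, time stands still between calls to the robot, and variables do not carry over. Pictures are saved under pics/ and viewed, and the job is handed in when it is done.

Besides the shell and the picture viewer there is one more tool, called as name(argument=value, ...), one argument or row to a line, values as JSON. move_arm: Moves the arm, as the interface text tells. Its arguments: {"type":"object","properties":{"plan":{"type":"array","items":{"type":"array"}},"claw":{"type":"number"},"force":{"type":"number"}},"required":["plan"]}

```bash
ls; mkdir -p pics; python3 - <<'E'
from plant import bot
import cv2
for n in ("side","top"):
    im=bot.grab_frame(n); cv2.imwrite(f"pics/{n}0.png",im[:,:,::-1])
    c=bot.get_calibration(n); print(n,c)
o=bot.get_obs(); print(o)
E
```

```text
pics
side {'intrinsics': array([[464.11105324,   0.        , 324.29429195],
       [  0.        , 464.11105324, 239.92113049],
       [  0.        ,   0.        ,   1.        ]]), 'D': array([-0.0209531,  0.       ,  0.       ,  0.       ,  0.       ]), 'R': array([[ 0.96854419, -0.24820764,  0.01775162],
       [-0.13837354, -0.59649761, -0.79059684],
       [ 0.20682098,  0.76327162, -0.61207966]]), 't': array([-0.52806193,  0.12037344,  1.47304156])}
top {'intrinsics': array([[528.12361627,   0.        , 320.61825703],
       [  0.        , 528.12361627, 244.16414202],
       [  0.        ,   0.        ,   1.        ]]), 'D': array([-0.0364309,  0.       ,  0.       ,  0.       ,  0.       ]), 'R': array([[-0.12673017, -0.99192082, -0.00570461],
       [-0.96734037,  0.12485839, -0.22059688],
       [ 0.21952691, -0.02243798, -0.97534839]]), 't': array([-1.18163180e-04,  5.53884216e-01,  1.25390784e+00])}
{'t': 0.1, 'q': array([ 1.14228435e+00,  9.17936496e-02,  1.23177398e+00,  8.91898545e-06,
        1.81980139e+00, -5.67123111e-02]), 'dq': array([-0.00094045, -0.00012225, -0.00108762,  0.00125085, -0.00125784,
       -0.0009545 ]), 'tau': array([ 2.32906939e-03, -4.60222900e+01, -4.19213712e+01,  2.54027873e-05,
        1.07689225e-02,  6.49072604e-05]), 'tool_pos': array([0.21788366, 0.55878853, 0.24125308]), 'eef_rot': array([-5.80579484e-01, -3.08703590e+00,  2.70494538e-03]), 'force': array([-0.3838932 ,  0.38758431,  0.29884961]), 'wrist_torque': array([-0.03216309,  0.03216817,  0.01247199]), 'opening': 0.08539881420575139}
```

View pics/side0.png

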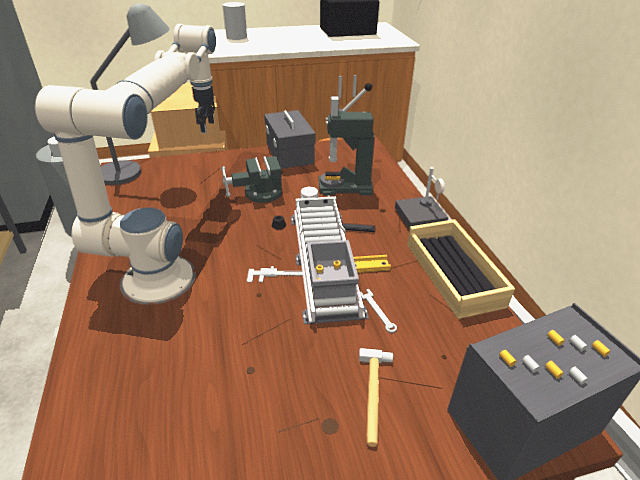

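View pics/top0.png

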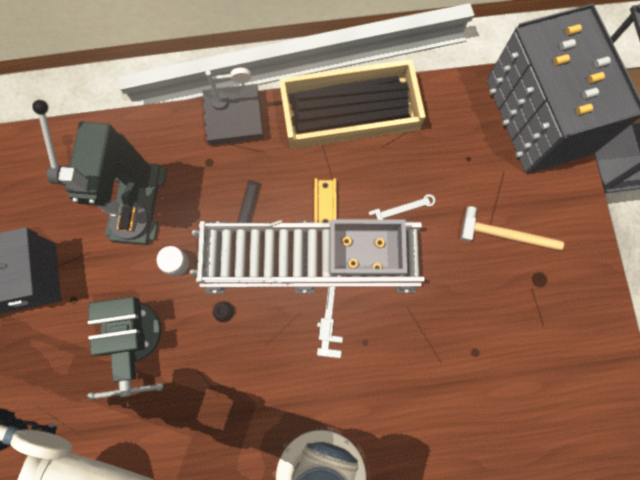

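```bash
cat > h.py <<'E'
from plant import bot
import numpy as np, cv2
from scipy.optimize import minimize
C={n:bot.get_calibration(n) for n in("side","top")}
def proj(n,X):
    c=C[n]; return cv2.projectPoints(np.asarray(X,float).reshape(-1,3),cv2.Rodrigues(c["R"])[0],c["t"],c["intrinsics"],c["D"])[0].reshape(-1,2)
def onplane(n,uv,z):
    c=C[n]; p=cv2.undistortPoints(np.array(uv,float).reshape(-1,1,2),c["intrinsics"],c["D"]).reshape(-1,2)
    d=np.c_[p,np.ones(len(p))]@c["R"]; o=-c["R"].T@c["t"]
    return o+d*((z-o[2])/d[:,2])[:,None]
def mask(n,l):
    r=bot.outline_of(n,l); return [(round(float(a["confidence"]),2),a["bbox"],a["pixels"]) for a in r]
E
python3 - <<'E'
from h import *
M={}
for n in("top","side"):
    bot.grab_frame(n)
    for l in("tote_center","track","press_ram","bush1_center"):
        r=mask(n,l); print(n,l,[(a,list(map(int,b)),int(p.sum())) for a,b,p in r][:6])
        for i,a in enumerate(r[:6]): M[f"{n}_{l}_{i}"]=a[2]
        if l=="bush1_center" and n=="top":
            for a,b,p in r[:6]:
                ys,xs=np.nonzero(p); print(onplane(n,[[xs.mean(),ys.mean()]],0.065).round(3))
        if l=="press_ram" and n=="top" and r:
            ys,xs=np.nonzero(r[0][2]); print(onplane(n,[[xs.mean(),ys.mean()]],0.1).round(3))
np.savez("m.npz",**M)
print(bot.get_obs()["t"])
E
```

```text
top tote_center [(0.94, [328, 217, 81, 58], 4042), (0.16, [342, 239, 6, 7], 71)]
top track [(0.77, [190, 220, 233, 73], 9059), (0.7, [374, 237, 8, 9], 56)]
top press_ram [(0.82, [30, 97, 139, 147], 8830), (0.42, [317, 287, 25, 69], 741)]
[[0.777 0.438 0.1  ]]
top bush1_center []
side tote_center [(0.7, [307, 240, 53, 60], 2465)]
side track [(0.79, [289, 196, 83, 127], 4095), (0.46, [362, 289, 36, 44], 363)]
side press_ram [(0.76, [318, 85, 53, 109], 3611), (0.5, [244, 264, 58, 20], 386)]
side bush1_center [(0.33, [291, 195, 78, 128], 3874), (0.23, [298, 187, 19, 9], 171)]
0.6
```

```bash
python3 - <<'E'
import cv2
a=cv2.imread("pics/top0.png")[190:310,170:440]; cv2.imwrite("pics/topc0.png",cv2.resize(a,None,fx=2.9,fy=2.9,interpolation=cv2.INTER_CUBIC))
a=cv2.imread("pics/side0.png")[170:340,270:410]; cv2.imwrite("pics/sidec0.png",cv2.resize(a,None,fx=3.5,fy=3.5,interpolation=cv2.INTER_CUBIC))
E
```

```text
(no output)
```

View pics/topc0.png

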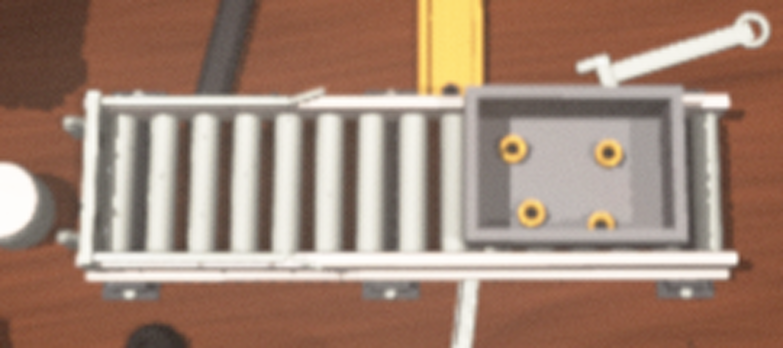

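View pics/sidec0.png

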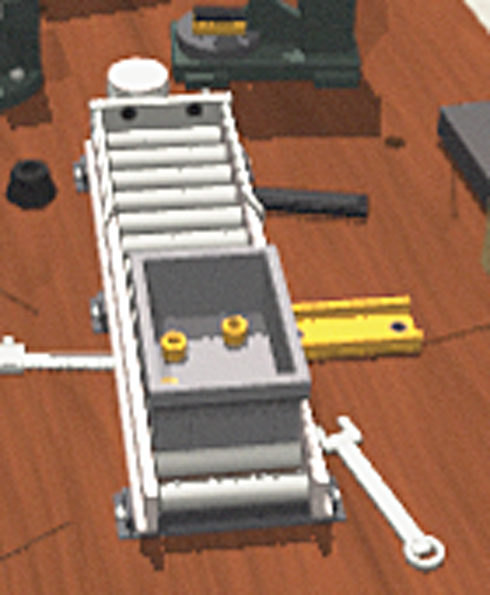

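```bash
python3 - <<'E'
from h import *
f=lambda P:[[170+x/2.9,190+y/2.9] for x,y in P]
R=onplane("top",f([(465,88),(686,87),(688,244),(465,243)]),.125); print("rim",R.round(4))
print(np.linalg.norm(np.diff(R,axis=0),axis=1))
print("stop",onplane("top",f([(99,93),(96,265)]),.078).round(4))
print("lipfar",onplane("top",f([(330,101),(730,101)]),.062).round(4))
print("lipnear",onplane("top",f([(330,257),(735,257)]),.062).round(4))
b=onplane("top",f([(513,150),(608,153),(531,212),(600,222)]),.07); print("bush",b.round(3))
M=np.load("m.npz")
from scipy.spatial import ConvexHull
def box(p,dims,z0):
    x,y,a=p; L=[]
    for (w,l,h0,h1) in dims:
        for sx in(-1,1):
            for sy in(-1,1):
                for h in(h0,h1):
                    u,v=sx*w/2,sy*l/2
                    L.append([x+np.cos(a)*u-np.sin(a)*v,y+np.sin(a)*u+np.cos(a)*v,z0+h])
    return L
def sil(n,L):
    S=4;p=proj(n,L);m=np.zeros((480,640),np.uint8)
    cv2.fillPoly(m,[np.round(cv2.convexHull(p.astype(np.float32))*16).astype(np.int32)],1,shift=4); return m>0
def fit(key,p0,dims,z0,cams=("top","side")):
    def cost(p):
        c=0
        for n in cams:
            m=M[f"{n}_{key}_0"]; s=sil(n,box(p,dims,z0)); c+=1-(m&s).sum()/(m|s).sum()
        return c
    r=minimize(cost,p0,method="Nelder-Mead",options=dict(initial_simplex=[np.array(p0)+d for d in([0,0,0],[.02,0,0],[0,.02,0],[0,0,.05])],xatol=1e-4,fatol=1e-5)); return r.x.round(4),round(r.fun,3)
c=R.mean(0)
for cams in(("top",),("side",),("top","side")): print(cams,fit("tote_center",[c[0],c[1],0],[(.13,.18,.053,.075),(.118,.168,0,.053)],.05,cams))
E
```

```text
rim [[ 0.5901 -0.0997  0.125 ]
 [ 0.5676 -0.2807  0.125 ]
 [ 0.4379 -0.2611  0.125 ]
 [ 0.4617 -0.0828  0.125 ]]
[0.1824338  0.1312201  0.17987466]
stop [[0.6389 0.2104 0.078 ]
 [0.4903 0.2246 0.078 ]]
lipfar [[ 0.6106  0.0148  0.062 ]
 [ 0.5662 -0.3289  0.062 ]]
lipnear [[ 0.4748  0.0301  0.062 ]
 [ 0.4309 -0.3101  0.062 ]]
bush [[ 0.545 -0.136  0.07 ]
 [ 0.532 -0.216  0.07 ]
 [ 0.49  -0.144  0.07 ]
 [ 0.474 -0.2    0.07 ]]
('top',) (array([ 0.516 , -0.1794, -0.1299]), np.float64(0.082))
('side',) (array([ 0.5175, -0.1775, -0.0813]), np.float64(0.096))
('top', 'side') (array([ 0.5174, -0.178 , -0.1141]), np.float64(0.164))
```

move_arm(
  plan=[
    [[15, -40, 40], -8],
    [[40, -80, 60], -16],
    [[65, -120, 70], -24],
    [[90, -165, 70], -32],
    [[110, -210, 70], -40],
    [[130, -255, 70], -48],
    [[145, -300, 70], -56],
    [[160, -345, 70], -64],
    [[170, -390, 70], -70],
    [[180, -435, 70], -76],
  ],
  claw=0,
  force=25,
)

```text
t: 1.6
tool_pos: [0.398, 0.122, 0.3125]
eef_rot: [2.363, 2.07, 0.001]
force: [0.3, -0.0, 2.0]
opening: 0.0854
```

move_arm(
  plan=[
    [[7, -45, 0], 0],
    [[14, -90, 0], 0],
    [[21, -135, -10], 0],
    [[27, -180, -30], 0],
    [[33, -225, -50], 0],
    [[40, -270, -70], 0],
    [[45, -310, -85], 0],
    [[50, -350, -100], 0],
    [[50, -350, -110], 0],
    [[50, -350, -110], 0],
  ],
)

```text
t: 2.6
tool_pos: [0.4472, -0.2282, 0.2004]
eef_rot: [-2.362, -2.066, 0.0]
force: [-0.1, 0.3, -0.1]
opening: 0.0856
```

```bash
cat > look.py <<'E'
import sys
from h import *
k=sys.argv[1]
for n,(x0,y0,x1,y1) in {"top":(180,160,450,310),"side":(250,150,420,340)}.items():
    im=bot.grab_frame(n)[:,:,::-1]; a=im[y0:y1,x0:x1]
    cv2.imwrite(f"pics/{n}{k}.png",cv2.resize(a,None,fx=2.9,fy=2.9,interpolation=cv2.INTER_CUBIC))
o=bot.get_obs(); print(round(o["t"],2),o["tool_pos"].round(4),o["eef_rot"].round(3),o["force"].round(1),round(o["opening"],4))
E
python3 look.py 1
```

```text
2.7 [ 0.4481 -0.2273  0.203 ] [2.362e+00 2.070e+00 2.000e-03] [-0.2  0.9 -0.6] 0.0853
```

View pics/top1.png

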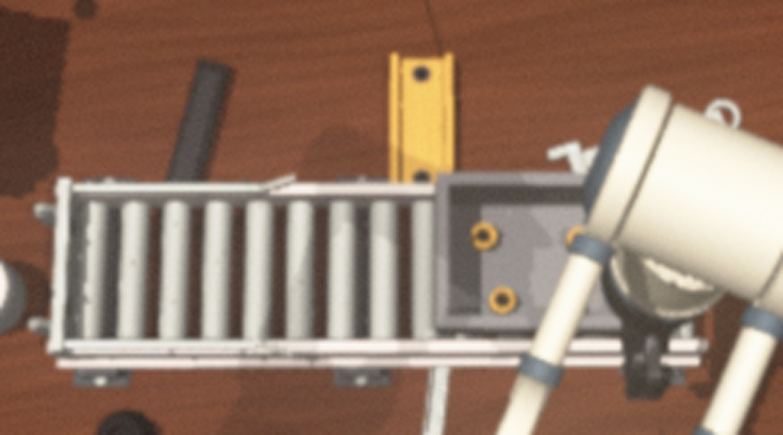

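View pics/side1.png

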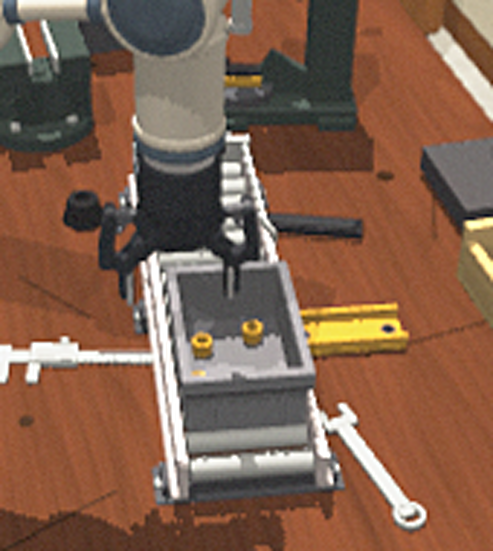

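move_arm(
  plan=[
    [[0, 0, -30], 0],
    [[0, 0, -60], 0],
    [[0, 0, -80], 0],
    [[0, 0, -86], 0],
    [[0, 0, -86], 0],
  ],
)

```text
t: 3.2
tool_pos: [0.4483, -0.2263, 0.1175]
eef_rot: [2.36, 2.072, 0.002]
force: [0.8, -0.6, -0.8]
opening: 0.0855
```

```bash
python3 look.py 2; python3 - <<'E'
from h import *
o=bot.get_obs(); p=o["tool_pos"]; v=np.array([.992,-.128,0])
x=np.array([p-.0427*v-[0,0,.0],p+.0427*v-[0,0,.0]]); print(((proj("side",x)-[250,150])*2.9).round())
E
```

```text
3.3 [ 0.449  -0.2271  0.1191] [2.359 2.07  0.004] [-0.5  0.1  0.2] 0.0855
[[137. 365.]
 [223. 359.]]
```

View pics/side2.png

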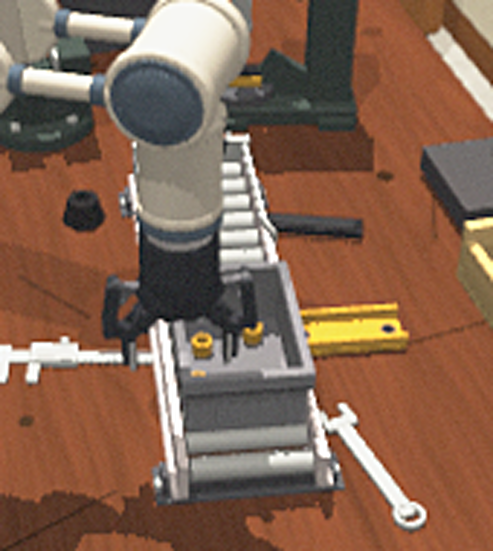

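The near rim (about pixel 180,365) lies between the two fingers at (132,355) and (233,345). I close on it next.

move_arm(
  plan=[
    [[0, 0, 0], 0],
    [[0, 0, 0], 0],
    [[0, 0, 0], 0],
    [[0, 0, 0], 0],
    [[0, 0, 0], 0],
    [[0, 0, 0], 0],
    [[0, 0, 0], 0],
    [[0, 0, 0], 0],
  ],
  claw=1,
  force=30,
)

```text
t: 4.1
tool_pos: [0.4492, -0.2272, 0.1194]
eef_rot: [2.358, 2.069, 0.004]
force: [1.6, -1.2, 1.2]
opening: 0.0091
```

```bash
python3 look.py 3
```

```text
4.2 [ 0.4491 -0.2272  0.1193] [2.358 2.069 0.004] [ 1.  -0.6  0.6] 0.0094
```

View pics/side3.png

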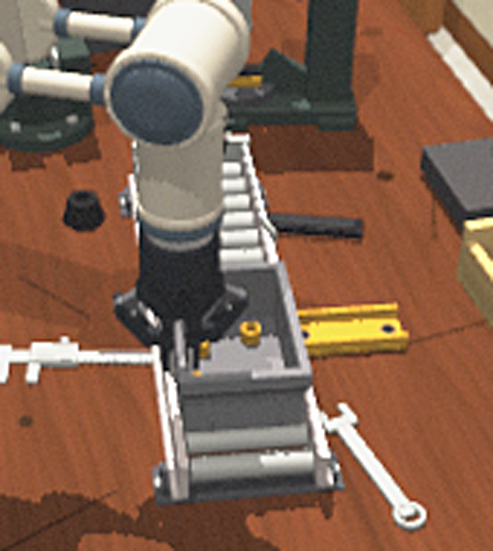

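View pics/top3.png

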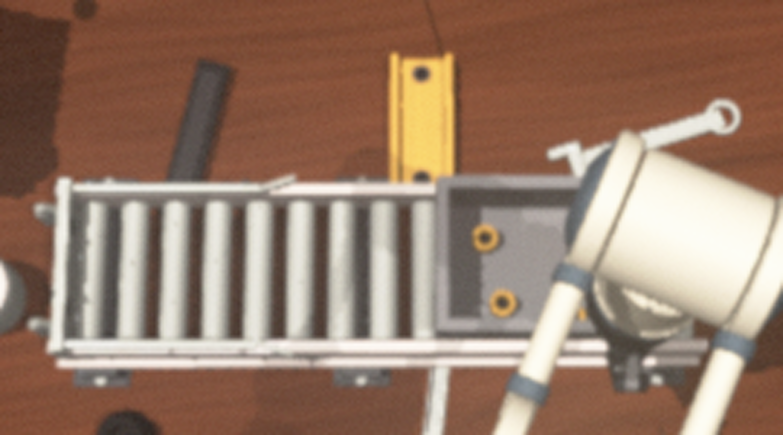

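move_arm(
  plan=[
    [[1, 8, 0], 0],
    [[3, 22, 0], 0],
    [[6, 42, 0], 0],
    [[8, 64, 0], 0],
    [[11, 88, 0], 0],
    [[14, 112, 0], 0],
    [[17, 136, 0], 0],
    [[20, 158, 0], 0],
    [[23, 178, 0], 0],
    [[25, 192, 0], 0],
  ],
)

```text
t: 5.2
tool_pos: [0.4735, -0.0331, 0.1194]
eef_rot: [2.358, 2.072, 0.003]
force: [-3.7, -1.5, 3.8]
opening: 0.0092
```

```bash
python3 look.py 4
```

```text
5.3 [ 0.4736 -0.0328  0.1194] [2.357 2.075 0.004] [-3.8  1.4  3.6] 0.0091
```

View pics/top4.png

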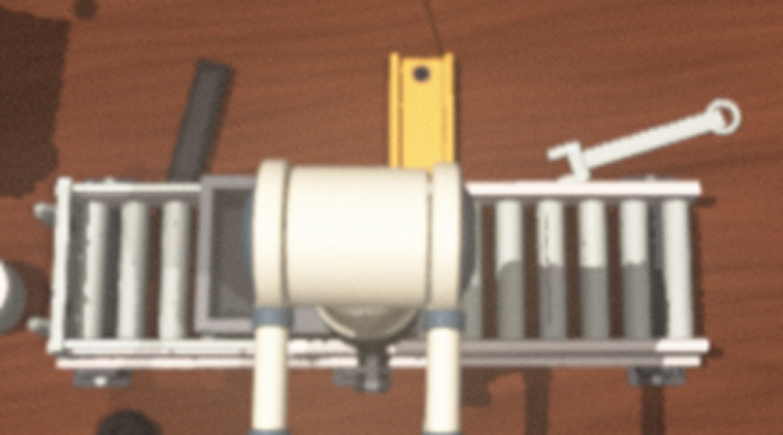

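View pics/side4.png

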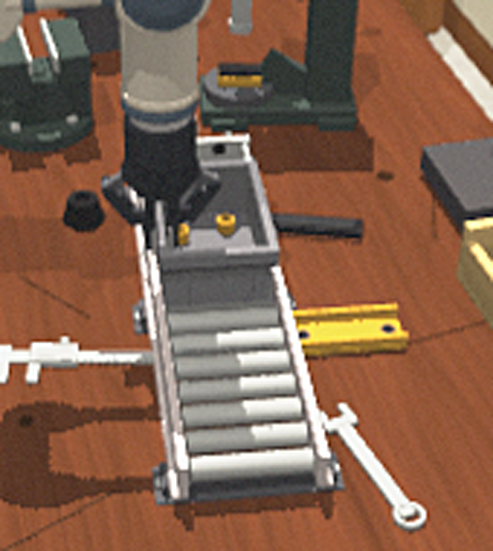

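move_arm(
  plan=[
    [[0, 8, 0], 0],
    [[1, 22, 0], 0],
    [[3, 38, 0], 0],
    [[5, 54, 0], 0],
    [[7, 70, 0], 0],
    [[8, 83, 0], 0],
    [[9, 93, 0], 0],
    [[10, 100, 0], 0],
    [[11, 104, 0], 0],
    [[11, 106, 0], 0],
  ],
)

```text
t: 6.3
tool_pos: [0.4849, 0.0734, 0.1194]
eef_rot: [2.356, 2.075, 0.004]
force: [4.5, -3.2, 0.1]
opening: 0.0093
```

move_arm(
  plan=[
    [[0, 2, 0], 0],
    [[1, 4, 0], 0],
    [[1, 6, 0], 0],
    [[1, 8, 0], 0],
    [[1, 8, 0], 0],
  ],
)

```text
t: 6.8
tool_pos: [0.486, 0.0817, 0.1193]
eef_rot: [2.356, 2.075, 0.005]
force: [4.0, -0.9, 0.0]
opening: 0.0091
```

```bash
python3 look.py 5
```

```text
6.9 [0.486  0.0817 0.1194] [2.356 2.075 0.005] [ 3.2 -0.7 -0.5] 0.0094
```

View pics/top5.png

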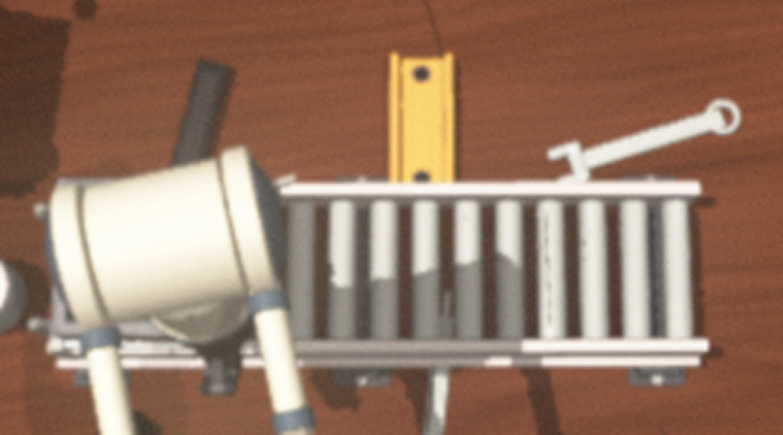

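View pics/side5.png

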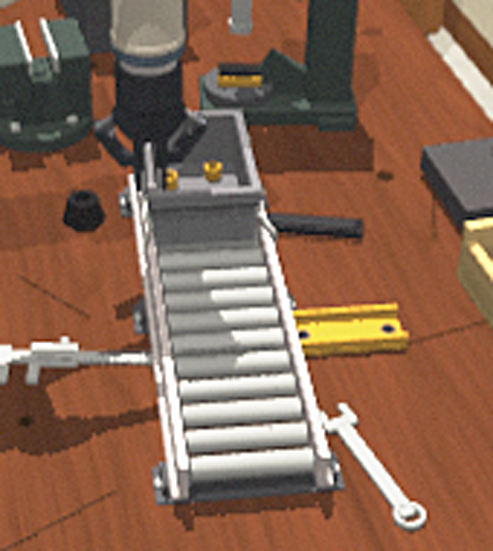

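move_arm(
  plan=[
    [[0, 2, 0], 0],
    [[0, 4, 0], 0],
    [[1, 6, 0], 0],
    [[1, 8, 0], 0],
    [[1, 8, 0], 0],
  ],
)

```text
t: 7.4
tool_pos: [0.487, 0.0898, 0.1193]
eef_rot: [2.356, 2.075, 0.005]
force: [3.4, -2.3, 0.1]
opening: 0.0092
```

move_arm(
  plan=[
    [[0, 2, 0], 0],
    [[0, 4, 0], 0],
    [[0, 5, 0], 0],
    [[0, 5, 0], 0],
  ],
)

```text
t: 7.8
tool_pos: [0.487, 0.0902, 0.1198]
eef_rot: [2.355, 2.066, -0.005]
force: [1.4, -19.6, 3.3]
opening: 0.0093
```

```bash
python3 look.py 6
```

```text
7.9 [0.487  0.0902 0.1197] [ 2.355  2.066 -0.005] [  0.8 -19.    4.1] 0.0094
```

View pics/side6.png

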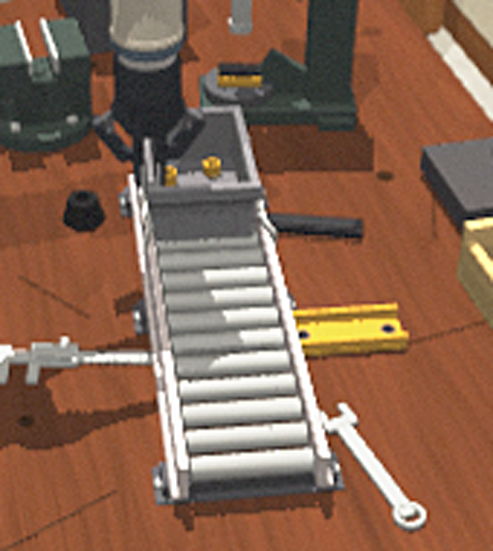

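View pics/top6.png

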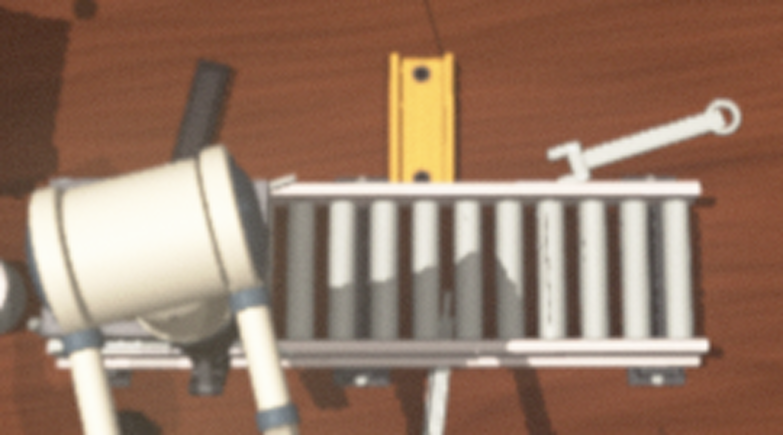

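```bash
python3 - <<'E'
import numpy as np
from scipy.spatial.transform import Rotation as R
v=np.array([.992,-.128,0]);u=np.array([.128,.992,0]);w=np.array([0,0,1])
g=np.array([-59,-54,66.]);c=np.array([59,84,0.])
for f in np.arange(.1,1.01,.1):
    p,r=.5*f,.38*f
    Q=R.from_rotvec([-p,r,0])
    sh=np.array([-max(0,22*np.tan(r)-6),-28*np.tan(p),0])
    d=Q.apply(g-c)+c+sh-g
    print(round(f,1),d.round(),(d[0]*v+d[1]*u+d[2]*w).round(),'tilt',round(Q.magnitude(),2))
E
```

```text
0.1 [ 3.  2. 11.] [ 3.  2. 11.] tilt 0.06
0.2 [ 6.  5. 22.] [ 6.  4. 22.] tilt 0.13
0.3 [ 9.  8. 33.] [10.  7. 33.] tilt 0.19
0.4 [13. 12. 43.] [15. 10. 43.] tilt 0.25
0.5 [18. 16. 53.] [20. 14. 53.] tilt 0.31
0.6 [22. 21. 62.] [25. 18. 62.] tilt 0.38
0.7 [27. 26. 71.] [31. 22. 71.] tilt 0.44
0.8 [32. 31. 79.] [36. 27. 79.] tilt 0.5
0.9 [37. 37. 87.] [41. 32. 87.] tilt 0.57
1.0 [42. 43. 94.] [47. 37. 94.] tilt 0.63
```

move_arm(
  plan=[
    [[0, -1, 0], 0],
    [[0, -1, 0], 0],
    [[0, -1, 0], 0],
    [[0, -1, 0], 0],
    [[0, -1, 0], 0],
    [[0, -1, 0], 0],
  ],
  force=20,
)

```text
t: 8.5
tool_pos: [0.4869, 0.0896, 0.1196]
eef_rot: [2.355, 2.067, -0.004]
force: [2.9, -1.3, -1.7]
opening: 0.0092
```

move_arm(
  plan=[
    [[1, 1, 3], 0],
    [[2, 2, 7], 0],
    [[3, 3, 11], 0],
    [[4, 4, 15], 0],
    [[5, 5, 19], 0],
    [[6, 6, 22], 0],
    [[8, 7, 26], 0],
    [[9, 7, 30], 0],
    [[10, 8, 33], 0],
    [[10, 8, 33], 0],
  ],
)

```text
t: 9.5
tool_pos: [0.4973, 0.0977, 0.1533]
eef_rot: [2.354, 2.067, -0.003]
force: [1.1, 1.1, -4.7]
opening: 0.0095
```

```bash
python3 look.py 7
```

```text
9.6 [0.4969 0.0976 0.1526] [ 2.355  2.067 -0.005] [ 0.4  0.1 -5.5] 0.0093
```

View pics/side7.png

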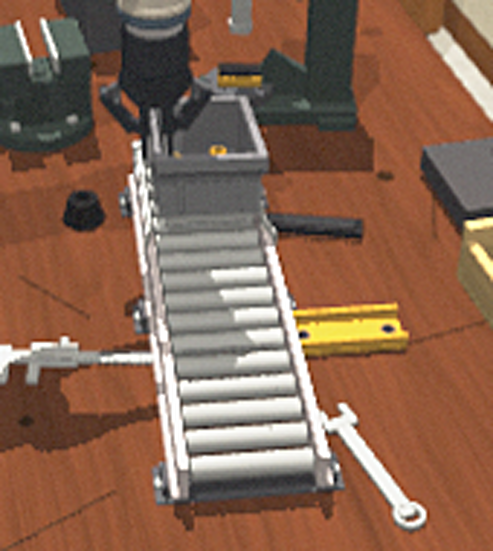

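View pics/top7.png

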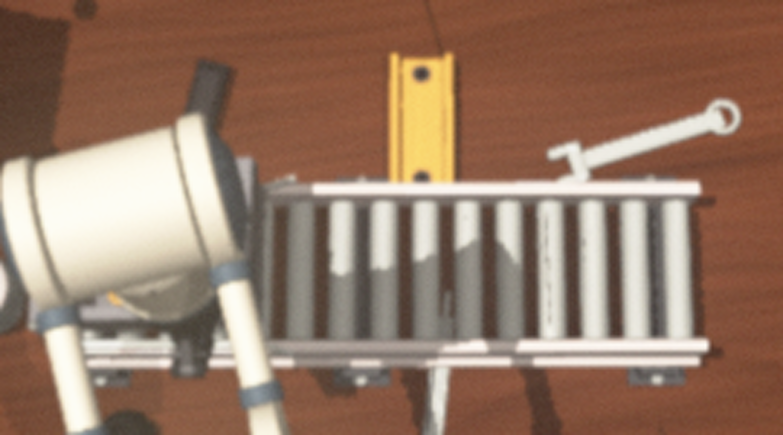

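move_arm(
  plan=[
    [[-1, -1, -5], 0],
    [[-3, -3, -10], 0],
    [[-5, -4, -15], 0],
    [[-6, -5, -20], 0],
    [[-7, -6, -25], 0],
    [[-9, -7, -29], 0],
    [[-10, -8, -33], 0],
    [[-10, -8, -34], 0],
    [[-10, -8, -34], 0],
  ],
)

```text
t: 10.5
tool_pos: [0.4875, 0.0895, 0.1198]
eef_rot: [2.354, 2.066, -0.002]
force: [1.0, -1.1, 3.0]
opening: 0.0093
```

move_arm(
  plan=[
    [[0, 0, 0], 0],
    [[0, 0, 0], 0],
    [[0, 0, 0], 0],
    [[0, 0, 0], 0],
    [[0, 0, 0], 0],
    [[0, 0, 0], 0],
  ],
  claw=0.5,
)

```text
t: 11.1
tool_pos: [0.4874, 0.0895, 0.1196]
eef_rot: [2.354, 2.066, -0.002]
force: [0.4, 0.1, 0.8]
opening: 0.0425
```

```bash
python3 look.py 8
```

```text
11.2 [0.4875 0.0895 0.1197] [ 2.354e+00  2.066e+00 -2.000e-03] [-0.3  0.4  0.2] 0.0426
```

View pics/side8.png

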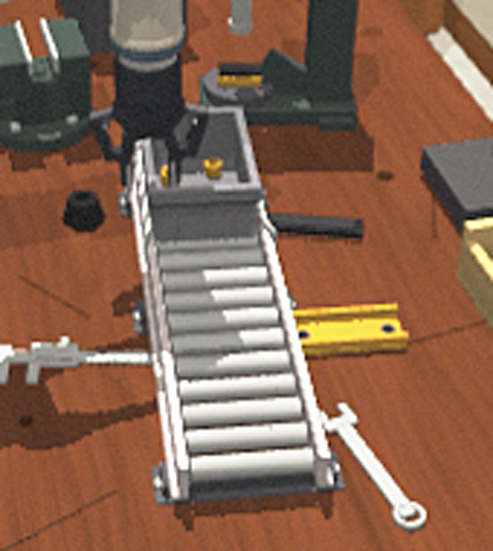

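move_arm(
  plan=[
    [[0, 0, 5], 0],
    [[0, 0, 11], 0],
    [[0, 0, 11], 0],
  ],
)

```text
t: 11.5
tool_pos: [0.4881, 0.0895, 0.1323]
eef_rot: [2.353, 2.065, 0.001]
force: [0.7, 0.0, 1.1]
opening: 0.043
```

move_arm(
  plan=[
    [[0, 0, 0], 0],
    [[0, 0, 0], 0],
    [[0, 0, 0], 0],
    [[0, 0, 0], 0],
    [[0, 0, 0], 0],
    [[0, 0, 0], 0],
  ],
  claw=1,
  force=20,
)

```text
t: 12.1
tool_pos: [0.4881, 0.0895, 0.1324]
eef_rot: [2.353, 2.065, 0.001]
force: [-1.7, -0.4, 2.3]
opening: 0.0089
```

move_arm(
  plan=[
    [[3, 1, 2], 0],
    [[6, 2, 5], 0],
    [[9, 3, 9], 0],
    [[11, 4, 13], 0],
    [[12, 5, 17], 0],
    [[13, 6, 21], 0],
    [[14, 7, 25], 0],
    [[15, 7, 29], 0],
    [[16, 8, 33], 0],
    [[16, 8, 33], 0],
  ],
)

```text
t: 13.1
tool_pos: [0.5045, 0.0979, 0.1657]
eef_rot: [2.353, 2.065, 0.002]
force: [0.2, -1.1, -3.4]
opening: 0.0092
```

```bash
python3 look.py 9
```

```text
13.2 [0.5042 0.0977 0.1652] [2.353e+00 2.065e+00 1.000e-03] [ 0.7 -0.7 -3.6] 0.0086
```

View pics/side9.png

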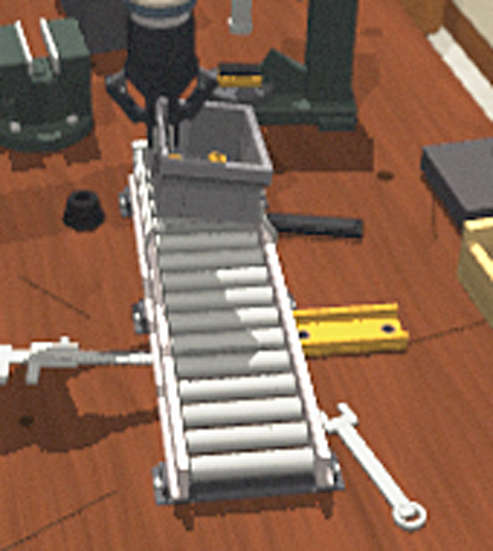

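move_arm(
  plan=[
    [[2, 1, 4], 0],
    [[4, 2, 8], 0],
    [[6, 4, 12], 0],
    [[8, 5, 16], 0],
    [[10, 7, 20], 0],
    [[12, 9, 24], 0],
    [[14, 10, 28], 0],
    [[16, 12, 32], 0],
    [[18, 14, 36], 0],
    [[19, 15, 38], 0],
  ],
)

```text
t: 14.2
tool_pos: [0.5235, 0.113, 0.2038]
eef_rot: [2.352, 2.065, 0.002]
force: [-0.4, 0.3, -3.9]
opening: 0.0085
```

```bash
python3 look.py 10
```

```text
14.3 [0.5234 0.1129 0.2037] [2.352e+00 2.065e+00 2.000e-03] [ 1.  -0.4 -4. ] 0.0085
```

View pics/side10.png

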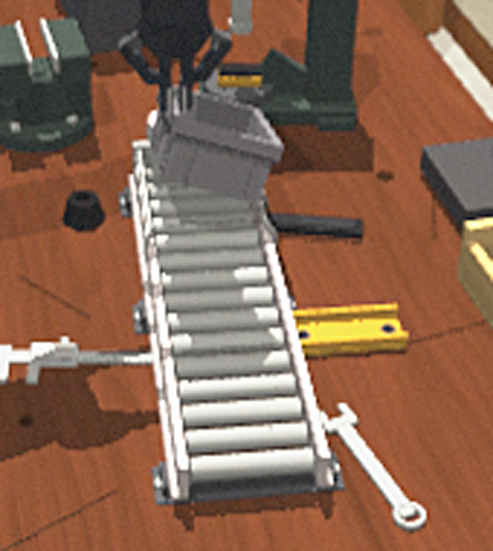

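View pics/top10.png

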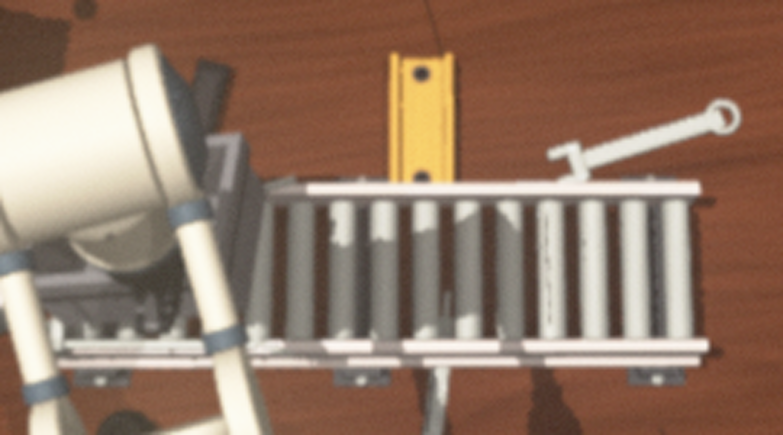

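```bash
cat > zoom.py <<'E'
import sys
from h import *
im=bot.grab_frame("side")[:,:,::-1]; cv2.imwrite(f"pics/raw{sys.argv[1]}.png",im)
a=im[170:240,290:360]; cv2.imwrite(f"pics/z{sys.argv[1]}.png",cv2.resize(a,None,fx=8,fy=8,interpolation=cv2.INTER_CUBIC))
r=bot.outline_of("side","tote_center"); print([(a["confidence"],a["bbox"]) for a in r])
r=bot.outline_of("side","bush1_center"); print([(a["confidence"],a["bbox"]) for a in r])
E
python3 zoom.py 10
```

```text
[(0.7, [301.8, 183.3, 44.7, 34.9])]
[(0.56, [303.2, 182.9, 44.3, 37.9])]
```

View pics/z10.png

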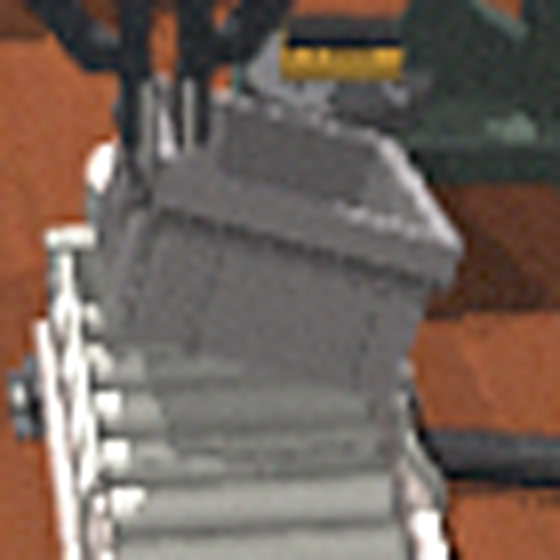

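```bash
cat > fit6.py <<'E'
from h import *
from scipy.optimize import least_squares
from scipy.spatial.transform import Rotation as R
B=np.array([.557,.134,.05]); A=np.array([[.992,-.128,0],[.128,.992,0],[0,0,1]])  # rows: bay axes in world
def fit6(obs,tool):
    # obs: list of (local pt mm, zoom px); tool: world grip approx
    L=np.array([o[0] for o in obs])/1000.; P=np.array([o[1] for o in obs])/8+[290,170]
    def pose(q,X): return R.from_rotvec(q[:3]).apply(X)+q[3:]
    def res(q):
        X=B+pose(q,L)@A
        g=B+pose(q,np.array([[-.060,-.054,.075]]))@A
        return np.r_[(proj("side",X)-P).ravel(),((g[0]-tool)*[150,150,300])]
    r=least_squares(res,[-.35,.27,0,0,0,.0],loss="soft_l1")
    q=r.x; print("rotvec",q[:3].round(3),"tilt",np.arccos(R.from_rotvec(q[:3]).as_matrix()[2,2]).round(3),"res px",res(q).round(1))
    c=pose(q,np.array([[.055,.08,.012]]))[0]-[.055,.08,.012]; print("corner shift mm",(c*1000).round(),"dist",round(np.linalg.norm(c)*1000))
    n=R.from_rotvec(q[:3]).as_matrix()[2]; print("slope to +x",-n[0].round(3),"to +y",-n[1].round(3))
    print("lowest corner mm",(pose(q,np.array([[.059,.084,0]]))[0]*1000).round())
    return q
E
python3 - <<'E'
from fit6 import *
t=bot.get_obs()["tool_pos"]-[0,0,.011-.0035]
fit6([((65,-90,75),(463,242)),((-65,-90,75),(160,168)),((65,90,75),(378,128)),((65,-90,53),(450,285)),((59,-84,0),(392,388))],t)
E
```

```text
rotvec [-0.287  0.304  0.001] tilt 0.418 res px [-0.2 -0.7  0.4 -0.3  0.1 -0.2 -0.5  0.1  0.2  0.9 -0.1 -0.2 -0.2]
corner shift mm [-1. -1.  4.] dist 4
slope to +x 0.295 to +y 0.279
lowest corner mm [54. 80.  3.]
```

```bash
python3 - <<'E'
import numpy as np
from scipy.spatial.transform import Rotation as R
v=np.array([.992,-.128,0]);u=np.array([.128,.992,0]);w=np.array([0,0,1])
g=np.array([-60,-54,73.]);c=np.array([59,84,0.])
def P(p,r):
    sh=np.array([-5,-28*np.tan(p)+5,3]); return R.from_rotvec([-p,r,0]).apply(g-c)+sh
for p,r in((.45,.37),(.52,.4)):
    d=P(p,r)-P(.287,.304); print((d[0]*v+d[1]*u+d[2]*w).round())
E
```

```text
[14. 16. 21.]
[21. 24. 29.]
```

move_arm(
  plan=[
    [[2, 2, 3], 0],
    [[4, 4, 6], 0],
    [[6, 7, 9], 0],
    [[8, 9, 12], 0],
    [[10, 11, 15], 0],
    [[12, 13, 18], 0],
    [[14, 16, 21], 0],
    [[14, 16, 21], 0],
    [[14, 16, 21], 0],
    [[14, 16, 21], 0],
  ],
)

```text
t: 15.45
tool_pos: [0.537, 0.1285, 0.224]
eef_rot: [2.353, 2.065, 0.0]
force: [0.1, 0.4, -3.1]
opening: 0.0077
```

```bash
python3 look.py 11; python3 zoom.py 11
```

```text
15.55 [0.537  0.1285 0.2239] [2.353 2.065 0.   ] [ 0.5 -0.6 -2.2] 0.008
[(0.88, [303.1, 178.6, 46.7, 37.1])]
[]
```

View pics/z11.png

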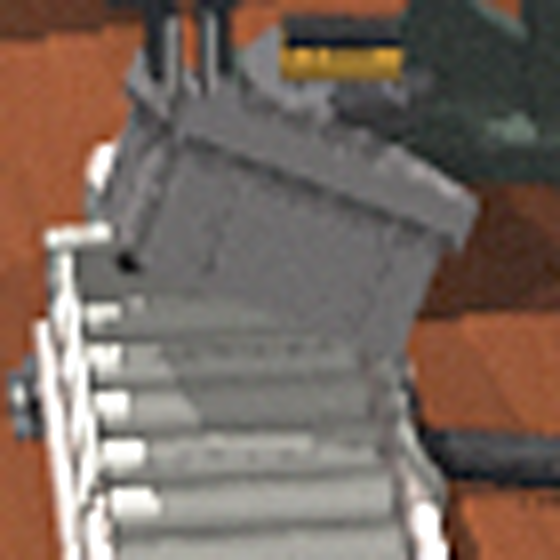

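View pics/top11.png

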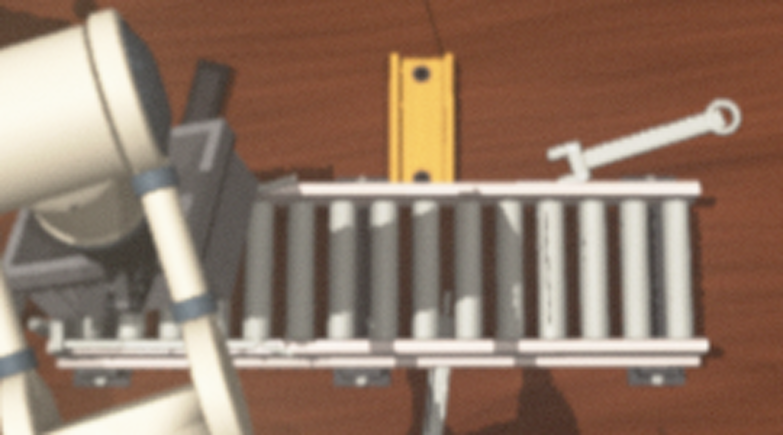

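```bash
python3 - <<'E'
from fit6 import *
t=bot.get_obs()["tool_pos"]-[0,0,.011-.0035]
fit6([((65,-90,75),(478,205)),((65,-90,53),(462,248)),((-65,-90,53),(175,145)),((59,-84,0),(405,360)),((-59,-84,0),(130,265))],t)
E
```

```text
rotvec [-0.333  0.39  -0.09 ] tilt 0.513 res px [ 0.4 -0.4 -0.1  0.4 -0.6 -0.1 -0.8 -0.2  0.9 -0.1  0.2 -0.5 -0.3]
corner shift mm [12. -1. 13.] dist 18
slope to +x 0.358 to +y 0.335
lowest corner mm [67. 78. 11.]
```

move_arm(
  plan=[
    [[-4, -5, -6], 0],
    [[-9, -10, -13], 0],
    [[-14, -16, -21], 0],
    [[-17, -18, -27], 0],
    [[-20, -21, -33], 0],
    [[-23, -24, -39], 0],
    [[-26, -26, -45], 0],
    [[-29, -28, -51], 0],
    [[-33, -31, -59], 0],
    [[-33, -31, -59], 0],
  ],
)

```text
t: 16.7
tool_pos: [0.5034, 0.0965, 0.164]
eef_rot: [2.354, 2.064, -0.002]
force: [-1.0, -6.0, 1.3]
opening: 0.0087
```

```bash
python3 look.py 12; python3 zoom.py 12
```

```text
16.8 [0.5037 0.0968 0.1647] [ 2.353e+00  2.064e+00 -1.000e-03] [-3.1 -4.9  0.9] 0.0083
[(0.56, [303.1, 185.7, 39.0, 41.9])]
[]
```

View pics/z12.png

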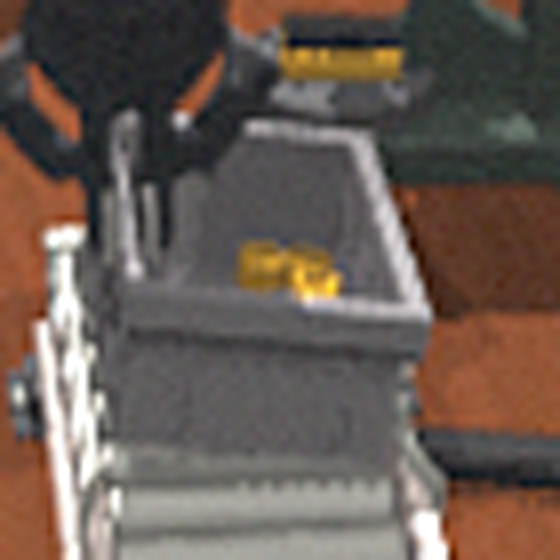

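```bash
python3 - <<'E'
from fit6 import *
t=bot.get_obs()["tool_pos"]-[0,0,.011-.0035]
q=fit6([((65,-90,75),(430,315)),((-65,-90,75),(115,298)),((65,90,75),(368,135)),((65,-90,53),(420,350)),((59,-84,0),(402,440))],t)
def pr(p): return (((proj("side",B+(R.from_rotvec(q[:3]).apply(np.array(p,float)/1000)+q[3:])@A)-[290,170])*8).round())
print("corner",pr([[55,80,4],[55,80,20],[-55,80,4]]))
print("bush tops",pr([[44,69,20],[22,69,20],[44,47,20],[22,47,20],[0,69,20],[44,25,20],[44,3,20]]))
for z in (20,):
  print(pr([[x,y,z] for y in(69,47,25,3) for x in(44,22,0,-22)]).reshape(4,4,2).tolist())
E
```

```text
rotvec [-0.142  0.083 -0.012] tilt 0.164 res px [-0.1 -1.6  0.3 -0.4  0.1 -0.4  0.5  0.  -0.8  1.9 -0.5 -0.8 -0.7]
corner shift mm [ 4. -7.  2.] dist 9
slope to +x 0.082 to +y 0.142
lowest corner mm [62. 75.  2.]
corner [[336. 282.]
 [339. 250.]
 [ 99. 276.]]
bush tops [[319. 260.]
 [271. 259.]
 [325. 280.]
 [277. 279.]
 [223. 257.]
 [331. 301.]
 [338. 323.]]
[[[319.0, 260.0], [271.0, 259.0], [223.0, 257.0], [175.0, 256.0]], [[325.0, 280.0], [277.0, 279.0], [229.0, 278.0], [180.0, 277.0]], [[331.0, 301.0], [283.0, 300.0], [234.0, 299.0], [185.0, 298.0]], [[338.0, 323.0], [289.0, 322.0], [239.0, 320.0], [190.0, 319.0]]]
```

move_arm(
  plan=[
    [[-2, -2, -4], 0],
    [[-4, -3, -8], 0],
    [[-6, -4, -12], 0],
    [[-8, -5, -16], 0],
    [[-10, -6, -20], 0],
    [[-10, -6, -20], 0],
  ],
)

```text
t: 17.55
tool_pos: [0.4932, 0.0909, 0.144]
eef_rot: [2.354, 2.065, -0.003]
force: [0.2, 0.3, -0.8]
opening: 0.0082
```

```bash
python3 look.py 13; python3 zoom.py 13; python3 - <<'E'
import cv2
a=cv2.imread("pics/raw13.png")[185:225,305:350]; cv2.imwrite("pics/zz13.png",cv2.resize(a,None,fx=14,fy=14,interpolation=cv2.INTER_LANCZOS4))
E
```

```text
17.65 [0.4936 0.0909 0.1448] [ 2.353e+00  2.064e+00 -1.000e-03] [-0.7  1.1 -0.9] 0.008
[(0.71, [302.1, 186.8, 40.9, 45.6])]
[]
```

View pics/zz13.png

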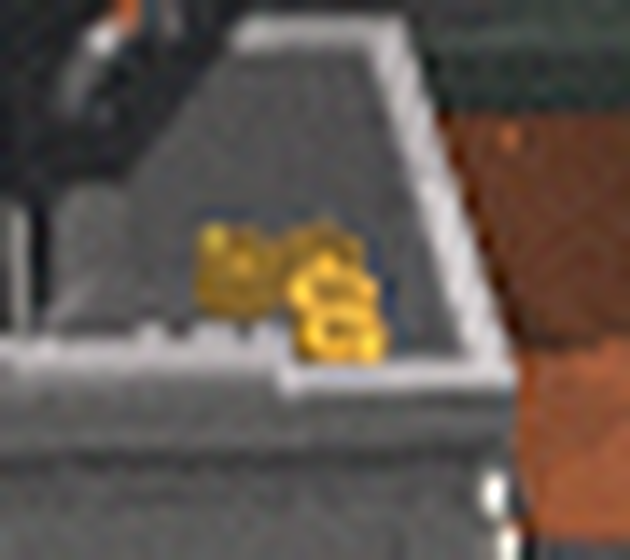

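View pics/z13.png

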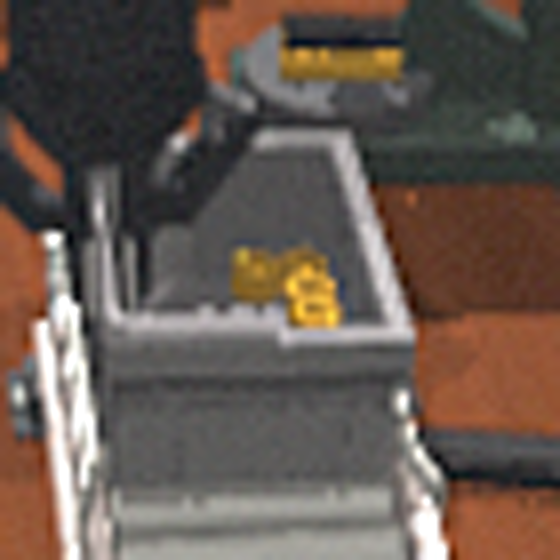

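move_arm(
  plan=[
    [[4, 2, 6], 0],
    [[7, 3, 12], 0],
    [[10, 5, 19], 0],
    [[13, 7, 26], 0],
    [[16, 9, 33], 0],
    [[19, 12, 40], 0],
    [[22, 15, 47], 0],
    [[26, 18, 53], 0],
    [[31, 23, 60], 0],
    [[31, 23, 60], 0],
  ],
)

```text
t: 18.8
tool_pos: [0.5257, 0.1145, 0.2065]
eef_rot: [2.352, 2.064, 0.002]
force: [-0.4, -1.3, -1.9]
opening: 0.0067
```

```bash
python3 look.py 14; python3 zoom.py 14
```

```text
18.9 [0.525  0.1139 0.2054] [ 2.353e+00  2.064e+00 -1.000e-03] [-0.7 -1.4 -1.4] 0.0066
[(0.7, [304.1, 180.9, 43.1, 38.2])]
[]
```

View pics/z14.png

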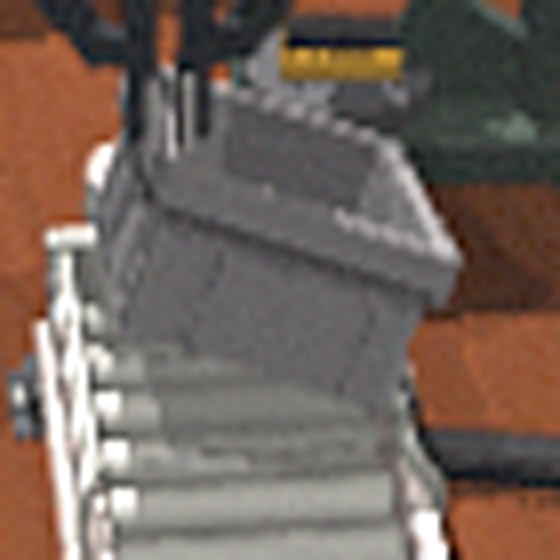

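View pics/top14.png

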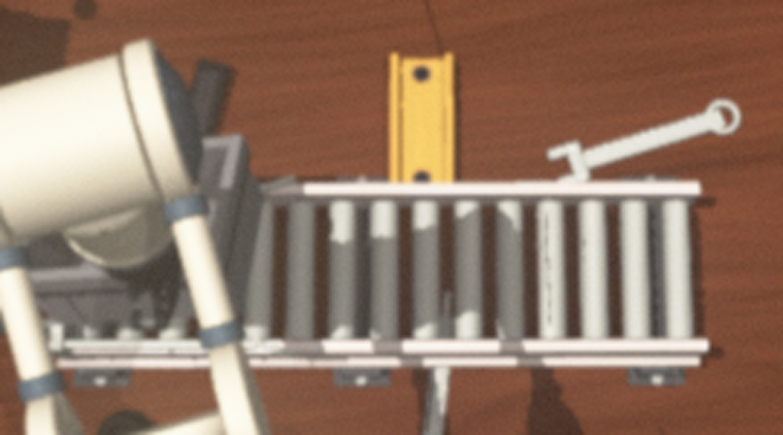

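```bash
python3 - <<'E'
from fit6 import *
t=bot.get_obs()["tool_pos"]-[0,0,.011-.002]
fit6([((65,-90,75),(462,258)),((-65,-90,75),(158,175)),((65,90,75),(380,138)),((65,-90,53),(447,303)),((59,-84,0),(395,405))],t)
E
```

```text
rotvec [-0.278  0.327 -0.009] tilt 0.429 res px [-0.  -0.7  0.9 -0.2  0.2 -0.1 -0.2 -0.2 -0.6  0.5 -0.4 -1.  -0.6]
corner shift mm [-2. -5.  2.] dist 6
slope to +x 0.316 to +y 0.271
lowest corner mm [53. 75.  1.]
```

move_arm(
  plan=[
    [[0, 0, 0], 0],
    [[0, 0, 0], 0],
    [[0, 0, 0], 0],
    [[0, 0, 0], 0],
    [[0, 0, 0], 0],
    [[0, 0, 0], 0],
    [[0, 0, 0], 0],
    [[0, 0, 0], 0],
    [[0, 0, 0], 0],
    [[0, 0, 0], 0],
  ],
)

```text
t: 20.05
tool_pos: [0.5248, 0.1136, 0.205]
eef_rot: [2.353, 2.064, -0.001]
force: [0.4, -1.7, -1.6]
opening: 0.0064
```

```bash
python3 zoom.py 15; python3 - <<'E'
from h import *
a=[]
for i in range(10):
    bot.grab_frame("side"); o=bot.get_obs(); a.append(np.r_[o["t"],o["opening"]*1000,o["force"]])
print(np.array(a).round(2))
E
```

```text
[(0.88, [303.1, 179.9, 45.3, 42.2]), (0.47, [291.1, 198.2, 79.7, 127.0])]
[(0.38, [301.7, 180.2, 47.3, 42.1])]
[[20.25  6.39  0.08 -1.28 -1.83]
 [20.3   5.94 -0.32 -1.39 -1.18]
 [20.35  6.82  0.15 -2.03 -1.51]
 [20.4   6.33 -0.33 -1.69 -1.57]
 [20.45  6.13  0.3  -0.62 -1.52]
 [20.5   6.32 -0.11 -1.32 -0.79]
 [20.55  6.21 -0.64 -2.28 -1.85]
 [20.6   6.33 -0.64 -1.15 -1.91]
 [20.65  6.32 -0.12 -1.09 -1.83]
 [20.7   5.94 -0.76 -1.26 -1.3 ]]
```

View pics/z15.png

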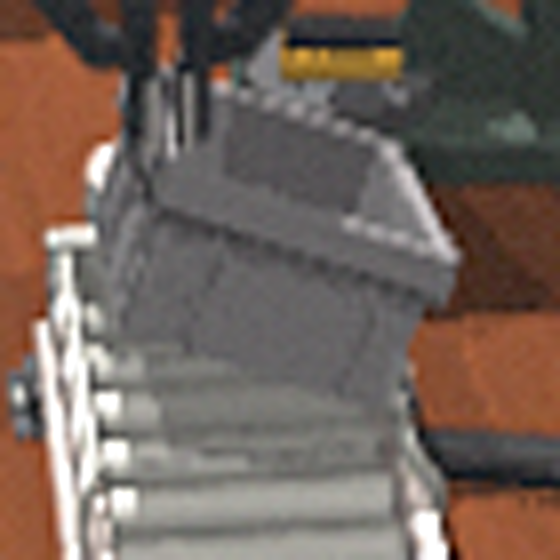

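move_arm(
  plan=[
    [[-5, -5, -8], 0],
    [[-10, -9, -16], 0],
    [[-14, -13, -25], 0],
    [[-18, -15, -34], 0],
    [[-22, -17, -43], 0],
    [[-26, -19, -52], 0],
    [[-31, -21, -61], 0],
    [[-35, -23, -68], 0],
    [[-37, -24, -72], 0],
    [[-37, -24, -72], 0],
  ],
)

```text
t: 21.7
tool_pos: [0.4886, 0.0901, 0.1346]
eef_rot: [2.352, 2.063, 0.005]
force: [-0.3, -0.1, 5.3]
opening: 0.0063
```

move_arm(
  plan=[
    [[0, 0, 0], 0],
    [[0, 0, 0], 0],
    [[0, 0, 0], 0],
    [[0, 0, 0], 0],
    [[0, 0, 0], 0],
  ],
  claw=0.6,
)

```text
t: 22.2
tool_pos: [0.4885, 0.0901, 0.1343]
eef_rot: [2.352, 2.063, 0.005]
force: [0.1, 0.0, -1.1]
opening: 0.0344
```

```bash
python3 look.py 16; python3 zoom.py 16
```

```text
22.3 [0.4885 0.0901 0.1344] [2.352 2.063 0.005] [-0.5 -0.1  0.1] 0.0339
[(0.81, [297.3, 187.7, 44.4, 45.3])]
[]
```

View pics/z16.png

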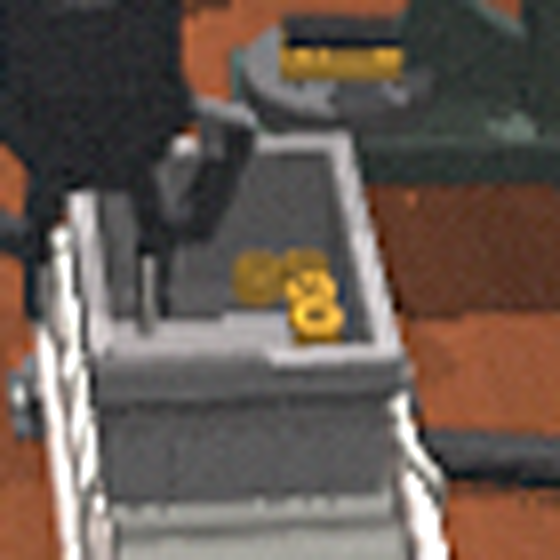

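move_arm(
  plan=[
    [[0, 0, -5], 0],
    [[0, 0, -9], 0],
    [[0, 0, -9], 0],
  ],
)

```text
t: 22.75
tool_pos: [0.4881, 0.0901, 0.1244]
eef_rot: [2.352, 2.064, 0.003]
force: [-0.6, 0.4, -0.1]
opening: 0.034
```

move_arm(
  plan=[
    [[0, 0, 0], 0],
    [[0, 0, 0], 0],
    [[0, 0, 0], 0],
    [[0, 0, 0], 0],
    [[0, 0, 0], 0],
    [[0, 0, 0], 0],
  ],
  claw=1,
  force=20,
)

```text
t: 23.35
tool_pos: [0.4881, 0.09, 0.1243]
eef_rot: [2.353, 2.063, 0.003]
force: [1.1, -1.6, -1.9]
opening: 0.0094
```

move_arm(
  plan=[
    [[4, 1, 2], 0],
    [[8, 2, 5], 0],
    [[12, 3, 9], 0],
    [[14, 4, 13], 0],
    [[15, 5, 17], 0],
    [[16, 6, 21], 0],
    [[17, 7, 25], 0],
    [[18, 7, 29], 0],
    [[19, 8, 33], 0],
    [[19, 8, 33], 0],
  ],
)

```text
t: 24.35
tool_pos: [0.5072, 0.0983, 0.1575]
eef_rot: [2.352, 2.064, 0.003]
force: [-2.5, -0.8, -2.9]
opening: 0.0092
```

```bash
python3 look.py 17; python3 zoom.py 17
```

```text
24.45 [0.507  0.0981 0.1571] [2.353e+00 2.064e+00 2.000e-03] [-1.4 -0.4 -3.7] 0.0097
[(0.84, [304.0, 186.5, 41.2, 38.7])]
[]
```

View pics/z17.png

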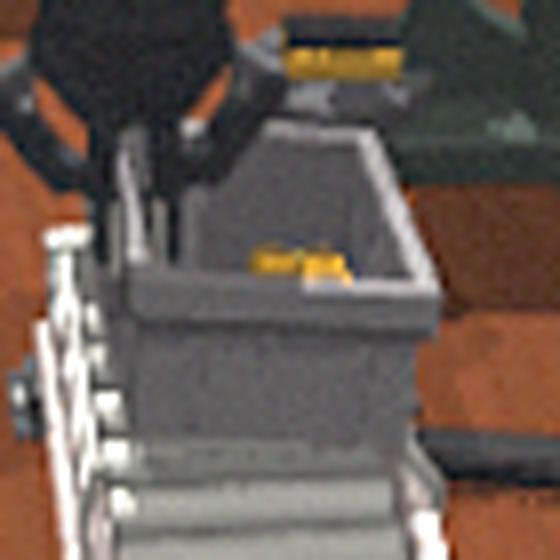

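move_arm(
  plan=[
    [[3, 1, 4], 0],
    [[6, 2, 8], 0],
    [[9, 4, 12], 0],
    [[11, 5, 16], 0],
    [[13, 7, 20], 0],
    [[15, 9, 24], 0],
    [[17, 11, 28], 0],
    [[18, 12, 31], 0],
    [[18, 12, 31], 0],
    [[18, 12, 31], 0],
  ],
)

```text
t: 25.6
tool_pos: [0.5238, 0.109, 0.1885]
eef_rot: [2.354, 2.063, -0.005]
force: [-8.6, -5.5, 0.5]
opening: 0.0095
```

```bash
python3 look.py 18; python3 zoom.py 18
```

```text
25.7 [0.5237 0.1089 0.1884] [ 2.354  2.063 -0.005] [-8.3 -5.6 -0.7] 0.0096
[(0.88, [305.4, 181.4, 45.5, 40.1])]
[(0.51, [303.7, 181.3, 46.2, 40.3]), (0.3, [290.4, 196.6, 82.9, 128.5])]
```

View pics/z18.png

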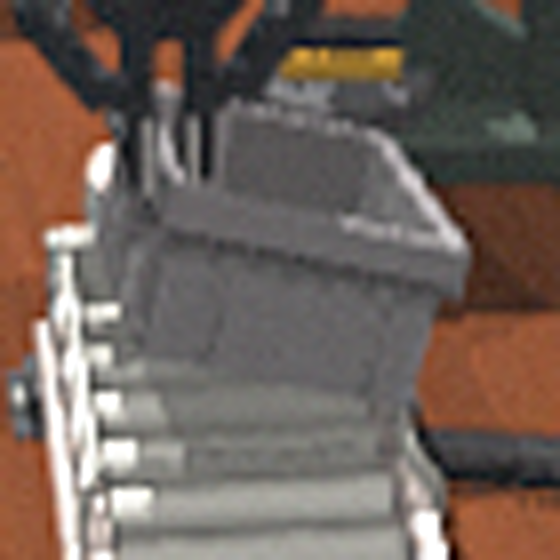

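```bash
python3 - <<'E'
from fit6 import *
t=bot.get_obs()["tool_pos"]-[0,0,.001]
fit6([((65,-90,75),(468,248)),((-65,-90,75),(165,190)),((65,90,75),(380,128)),((65,-90,53),(458,292)),((59,-84,0),(408,400))],t)
E
```

```text
rotvec [-0.272  0.257  0.021] tilt 0.374 res px [ 0.  -0.6  0.3 -0.1  0.1 -0.1 -0.3  0.1  0.   0.4 -0.1 -0.2 -0.2]
corner shift mm [3. 0. 2.] dist 3
slope to +x 0.253 to +y 0.263
lowest corner mm [58. 81.  0.]
```

```bash
python3 - <<'E'
from h import *
a=[]
for i in range(10):
    bot.grab_frame("side"); o=bot.get_obs(); a.append(np.r_[o["t"],o["opening"]*1000,o["force"]])
print(np.array(a).round(2)[::3])
E
```

```text
[[25.9   8.92 -8.45 -4.94 -0.32]
 [26.05  9.59 -7.71 -5.7   1.37]
 [26.2   9.34 -7.71 -5.49  0.61]
 [26.35  9.23 -8.52 -6.17 -0.77]]
```

```bash
python3 -c "
from plant import bot
print(bot.sign_off())"
```

```text
the job is handed in; nothing more can be done
None
```

I gripped the tote's near rim towards its trailing end and drew it along the rollers. It came home against the end stop, where I felt about 19 N. I let it rest level there, then tipped it towards the leading far corner, which is the side where the hand press stands.

The first grip was too deep, so the tote did not roll. The second was too shallow and began to creep. Both times I lowered the tote home and re-gripped. I handed in on the third grip, at about 26 s of the 51 s.

**Last checks before handing in:**
- **Tilt:** a pose fit from the side picture gave about 0.37 rad, sloping about equally towards the end stop and the far side.
- **Low corner:** it lay about 3 mm from its home position.
- **Grip:** the finger opening held at about 9.3 mm, with readings from 8.9 to 9.6. The tote was pressed lightly against the stop and the cheek.

**Not fully confirmed:**
- **Bushes:** I last saw all four with the tote level, just before the final tip. They lay in an L in the far leading corner, the outermost about 56 mm from the corner (limit 65 mm). In the final pose the tote wall and wrist hide them, and the bush network found nothing reliable, so their end position is inferred.
- **Bystanders:** those I could see looked unmoved. The arm hid the grease tin in the last top views.

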